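# Find the high side of a winder roller on bench centres

## Task

This drive roller from a yarn winder runs out of true; find its high side so that it can be marked. Slide the dial gauge in until its plunger bears on the roller, pressed in about half its travel so that it will ride the roller all the way round without coming off or bottoming; then turn the roller by its top with light fingertip pressure, watching the gauge, past its low side and on to its high side, and leave it standing there, the high side against the plunger and your hand off. Never press hard on the roller, keep your fingers off the plunger itself, and leave the other things on the table where they are.

Things in the scene. Friction and masses are not known exactly. Their poses are not given: they have to be found in the camera images.
- bench: grey bench centres, fixed: bed 340 mm long (x), 84 wide; near each end a stock with a steel point, inner faces 108 mm from the middle, tops at 108 mm (a lock lever on the +x one rises to 125); the roller turns between the points. A cross rail for the gauge runs out to y = 252 mm. Origin under the bed's middle, on the table; x along the centres, y from the roller towards the gauge, z up
- roller_centre (a point): middle of the roller on the axis it turns about (the line of the centres, the bench's x), 85 mm above the table. The roller is a plain aluminium tube, radius 28 mm, 100 mm long, with black end caps, on a 12 mm spindle. The tube lies 3 mm off the axis towards an unknown side, its high side, so its top is 25 to 31 mm above this point as it turns
- roller_end (a point): on the same axis, at the roller's +x end, 50 mm from the middle. The roller starts in any turned position and turns either way without end, with a slight drag (0.025 N m, about 1 N at the rim) that also holds it where it is left. Fingertips grip it with a friction of 0.5 or more: some 5 to 10 N of pressure turns it, less may slip
- carriage_grip (a point): middle of the upright dark steel grip block at the back of the gauge's carriage, to hold and slide it by: 24 mm along the bench's x, 18 mm along its y, 46 mm high (87 to 133 mm above the table), free on both sides and at the back. It is 58 mm behind the dial's centre (to the bench's +y)
- carriage (a joint): position of the gauge's carriage on its rail, m: 0 fully back, grows to 0.066 as it slides in towards the roller (the bench's -y). Slides with a drag of about 5 N and stays where it is left. The plunger meets the roller at about 0.037 to 0.043, depending on which side of the roller faces it
- plunger (a joint): how far the gauge's sprung plunger is pressed in, m: 0 when free, 0.020 at its stop. It presses with 0.8 N at first to 2.4 N at the stop. With the carriage left alone it swings by 6 mm in all as the roller turns: least at the low side, greatest at the high side, half a turn apart
- needle (a joint): angle of the dial's black needle, rad, clockwise seen from above: 0 when the plunger is free (needle pointing to the grip block), one full turn (6.283) for 20 mm of plunger, 0.314 for each mm. The white dial, 58 mm in diameter, with 20 marks 1 mm of plunger apart, lies face up, 97 mm above the table
- plunger_tip (a point): end of the plunger, a steel ball end 5 mm in diameter on a thin rod, which points level at the roller's middle (the bench's -y), 85 mm above the table and 67 mm ahead of the dial's centre when free
- bobbin: wooden bobbin standing on end, 64 mm across the foot, 98 mm high, loose; bystander. Origin under its foot
- driver: screwdriver with a red handle lying on the table, 190 mm long, loose; bystander. Origin at its middle, underside
- grease: small white jar with a dark lid, 54 mm in diameter, 55 mm high, loose; bystander. Origin under its base
- spanner: steel spanner lying on the table, 150 mm long, loose; bystander. Origin at its middle, underside

How it is judged:
By the outcome, as a careful person would: the job done as asked, in the order asked, and still so for the second after the job is handed in, with the robot touching nothing.
It also fails if it takes over 72 s, if anything falls off the work surface, if the arm or the gripper's body presses on something with over 40 N, if the wrist force passes 120 N, or if a joint passes its speed limit or range.

## Robot

A 7-joint arm with a two-finger parallel gripper is mounted at the origin on the work surface. World frame = base frame: x ahead of the robot, y to its left, z up, the work surface at z = 0. Lengths are in m, angles in rad, forces in N, time in s.
With the tool pointing down it reaches from about 0.35 to 0.9 m from the base axis. Payload 19.9 kg.
Tool frame: the origin (TCP) lies midway between the tips of the shut fingers; the grasp point (between the pads) lies pinch_z behind it (pinch_z is the distance from the TCP to the grasp point, in m); z points along the fingers, y is the line along which they close (so a half turn about z gives the same grasp; the last joint's range is limited). The gripper opens to 94 mm and grips with 3 to 60 N. Pads are 16 mm wide; open, the fingers measure 119 mm over their backs; the gripper's body (75 mm by 177 mm) begins 78 mm behind the grasp point.
Start: joints at [1.115, 0.417, -0.01, 1.614, 0.005, 1.111, -0.053], TCP at [0.251, -0.572, 0.205] pointing down, gripper open.
Joint ranges: [-2.81, 2.81], [-0.39, 2.02], [-1.27, 1.25], [0.06, 2.57], [-1.19, 4.33], [0.19, 2], [-2.82, 2.82]. Speed limits (rad/s): [1.89, 1.89, 2.39, 2.39, 3.01, 3.01, 3.01].

## Interface

Orientations are given as a unit quaternion [x, y, z, w].
In Python, from plant import * gives the robot as it stands.
- The arm moves only by the tool arm_command, never from a script. Its argument "moves" is one flat list of numbers, 5 for each row, row after row: the shift along the tool's x, y, z normalised to -1 to 1, where 1 is 2 cm, then the turn about the tool's z normalised to -1 to 1, where 1 is 8 degrees, then the opening, from 0 (shut) to 1 (fully open). In form: [x, y, z, twist, grip, x, y, z, twist, grip, ...]. A call has exactly 5 rows; each row shifts and turns the commanded pose from where the row before left it, along the tool's axes as they then stand; what a row does not reach is not made up. A row lasts 1/8 s, in which the tool goes at most 62.5 mm and 10.7 degrees, less where a joint would pass 70% of its speed; a pose out of reach is approached as far as the arm can. A call with a number of a shift or a turn outside -1 to 1 is refused whole. A call with a gripper value outside its range is refused whole. The fingers move at their own pace and stop on an object; "squeeze" is the grip in N (left out, the last holds). Time passes only in rows, so rows that do not move let the fingers close, or fill a call up. It gives the time, the measured TCP pose, the force, the opening and the grip force at its end, in the units of the state.
- read_state(): the state, without advancing time (a new reading comes with each control period).
- capture(name): name is "scene" or "top"; returns a dict with "frame" (384x512x3 uint8, red, green, blue), "fovy" (degrees; the focal length in pixels is half the picture's height over the tangent of half this angle, whatever the lens; pixels are square), "cx", "cy" (the principal point, pixels), "R" (3x3) and "t" (3): a world point X has camera coordinates R X + t. Camera axes: x right, y down, z forward; pixel columns grow to the right and rows downward; lengths in m; the calibration is good to about 2 mm. A picture is of the moment at which its call begins. There is no depth.
- finish_job(): hands the job in; it is judged then, once.
The state is a dict: "time": time; "q": joint angles; "qd": joint speeds; "joint_efforts": joint torques, N m; "eef_pos": TCP position; "ee_rot": TCP orientation; "wrist_force": force on the tool from outside, world axes, zero at the start; "wrist_torque": the same for the moment, N m; "grip_width": finger opening in m; "gripper_force": force on a finger pad.
Only numpy, scipy, OpenCV 4.12 (cv2) and the standard library are available. Lean on these libraries where they do the work, as an engineer would, in place of code of your own. Each camera call takes 0.05 s, during which the arm holds its last target. There are 200 camera calls.

## Working session

There is one attempt and no reset: what is moved stays moved. The work goes in short steps, Python scripts to look and compute and a tool call to move; the robot and the scene stay as the last step left them, time stands still between calls to the robot, and variables do not carry over. Pictures are saved under pics/ and viewed, at most 10 in all, crops included, and the job is handed in when it is done.

Besides the shell and the picture viewer there is one more tool, called after "Call:" as a command line: name --argument value ..., lists and objects as JSON in quotes. arm_command: Moves the arm, as the interface text tells. Its arguments: {"type":"object","properties":{"moves":{"type":"array"},"squeeze":{"type":"number"}},"required":["moves"]}

```bash
mkdir -p pics; ls; python3 - <<'E'
from plant import *
import cv2
s=read_state(); print(s)
for n in("scene","top"):
    c=capture(n); cv2.imwrite(f"pics/{n}0.png",cv2.resize(c["frame"][:,:,::-1],(768,576))); print(n,c["fovy"],c["cx"],c["cy"],c["R"],c["t"])
E
```

```text
pics
{'time': 0.0, 'q': array([ 1.11547387,  0.41798644, -0.01030035,  1.61418803,  0.00472496,
        1.11070517, -0.05300107]), 'qd': array([ 0.00023134,  0.00145917, -0.00057334,  0.00031441,  0.00297338,
       -0.00143766, -0.00101317]), 'joint_efforts': array([ 1.30937835e-03, -8.51245451e+01,  6.39985688e-01, -4.25995946e+01,
       -4.88574011e-02,  1.86850730e-02,  8.64844742e-05]), 'eef_pos': array([ 0.25114234, -0.57189581,  0.20481171]), 'ee_rot': array([ 9.78668304e-01,  2.05445739e-01, -1.86404781e-04, -6.03863358e-04]), 'wrist_force': array([-0.61771646,  0.25788016,  0.14687966]), 'wrist_torque': array([ 0.02644003, -0.01713563, -0.01833288]), 'gripper_force': 0.0, 'grip_width': 0.09436132285666221}
scene 56.312210154183155 251.0315445942526 190.9157470779452 [[ 0.11386211  0.99339331  0.01432279]
 [ 0.85373429 -0.09046104 -0.51279095]
 [-0.50810745  0.07061532 -0.85839402]] [-0.04158096 -0.39900209  1.50177647]
top 56.7202385808319 256.5261055036874 188.92355673072717 [[-0.01619873 -0.99950062  0.02713121]
 [-0.99778886  0.01440976 -0.06488262]
 [ 0.06445926 -0.02812224 -0.99752401]] [-0.03793559  0.55003498  1.16199937]
```

View pics/scene0.png

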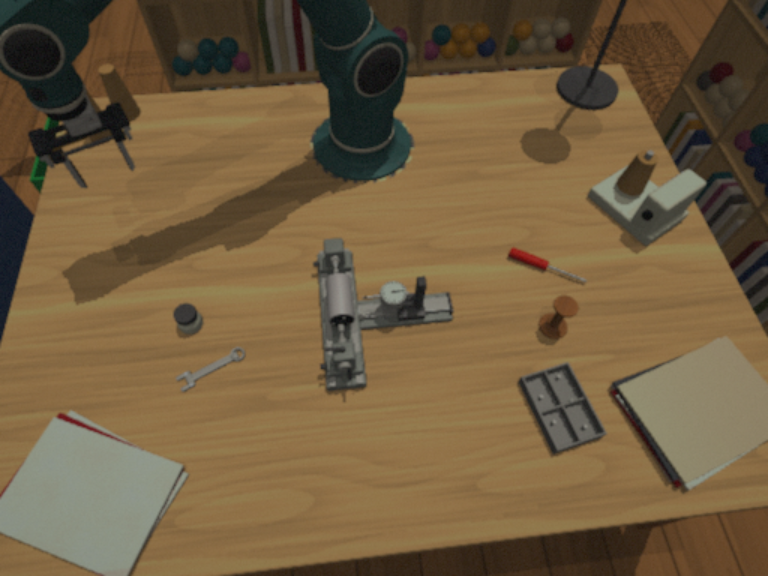

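View pics/top0.png

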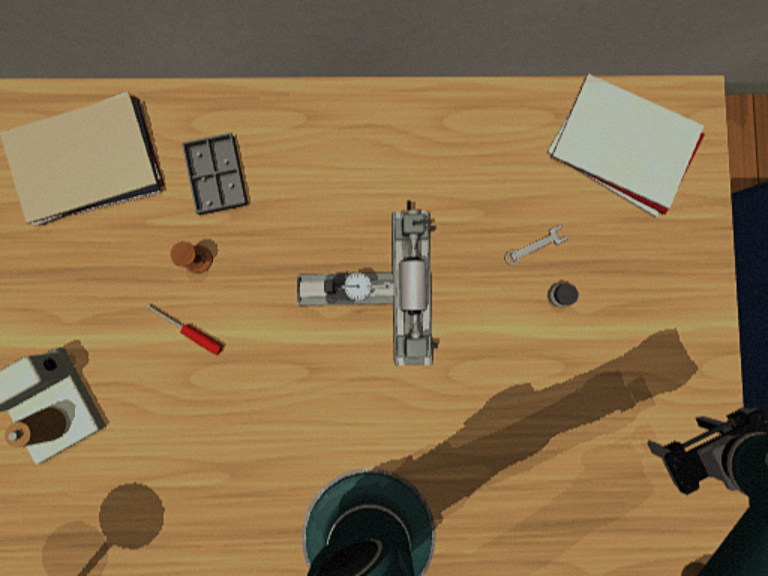

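The bench stands near the middle: roller at top-view pixel (412,285), dial (357,287), grip block (333,286), in 768-wide pixels. The gauge points to world +y. Next I'll take a close crop to get the positions.

```bash
cat > h.py <<'E'
from plant import *
import cv2, numpy as np
def ray(c,u,v,z):
    f=c["frame"].shape[0]/2/np.tan(np.radians(c["fovy"]/2))
    d=c["R"].T@np.array([(u-c["cx"])/f,(v-c["cy"])/f,1]); o=-c["R"].T@c["t"]
    return o+d*(z-o[2])/d[2]
def proj(c,X):
    f=c["frame"].shape[0]/2/np.tan(np.radians(c["fovy"]/2))
    p=c["R"]@np.array(X)+c["t"]; return np.array([f*p[0]/p[2]+c["cx"],f*p[1]/p[2]+c["cy"]])
E
python3 - <<'E'
from h import *
c=capture("top"); cv2.imwrite("pics/t1.png",cv2.resize(c["frame"][130:250,190:300,::-1],None,fx=5,fy=5,interpolation=cv2.INTER_CUBIC))
E
```

```text
(no output)
```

View pics/t1.png

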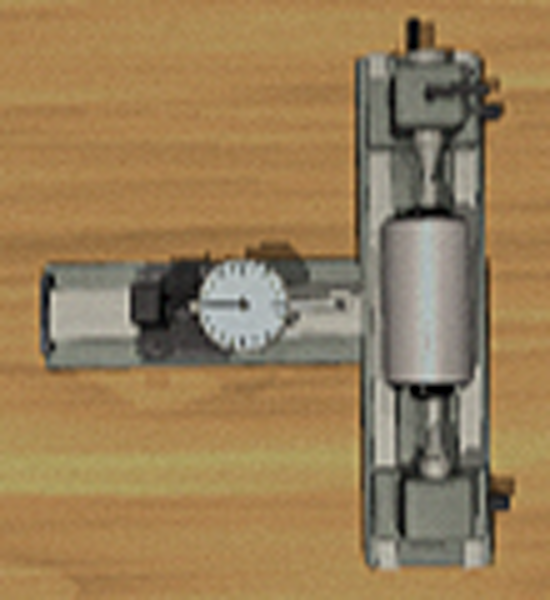

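```bash
cat >> h.py <<'E'
def bench(p,X):
    x,y,a=p; R=np.array([[np.cos(a),-np.sin(a)],[np.sin(a),np.cos(a)]]); q=R@np.array(X[:2]); return [x+q[0],y+q[1],X[2]]
E
python3 - <<'E'
from h import *
from scipy.optimize import least_squares
c=capture("top")
obs=[((0,.135,.097),(243,305)),((.05,0,.111),(430,217)),((-.05,0,.111),(428,384)),((0,.193,.133),(147,303)),
((.108,0,.108),(430,132)),((-.108,0,.108),(437,478))]
f=lambda p:np.concatenate([proj(c,bench(p,X))-(190+u/5,130+v/5) for X,(u,v) in obs])
r=least_squares(f,[.5,0,0]); print(r.x,r.fun.reshape(-1,2).round(2))
p=r.x
print("grip",bench(p,(0,.193,.11)),"roller",bench(p,(0,0,.085)))
print("pix mm",1000*np.linalg.norm(ray(c,250,190,.1)-ray(c,251,190,.1)))
for (u,v,z) in [(147,303,.133),(243,305,.097)]: print(ray(c,190+u/5,130+v/5,z))
E
```

```text
[ 0.53801965 -0.11105135 -0.0049095 ] [[-4.06  0.06]
 [ 2.28  0.71]
 [ 3.17 -0.09]
 [-4.74 -0.06]
 [ 1.9  -0.87]
 [ 1.58  0.16]]
grip [np.float64(0.5389671811330629), np.float64(0.08194632052916302), 0.11] roller [np.float64(0.5380196516589937), np.float64(-0.11105135351872743), 0.085]
pix mm 3.086235854074344
[0.538568   0.06784657 0.133     ]
[0.53867717 0.01139611 0.097     ]
```

```bash
python3 - <<'E'
from h import *
from scipy.optimize import least_squares
c=capture("top"); s=capture("scene")
def obs(d): return [((0,d,.097),(243,305)),((.05,0,.111),(430,217)),((-.05,0,.111),(428,384)),((0,d+.058,.133),(147,303)),
((.108,0,.108),(430,132)),((-.108,0,.108),(437,478))]
f=lambda p:np.concatenate([proj(c,bench(p[:3],X))-(190+u/5,130+v/5) for X,(u,v) in obs(p[3])])
r=least_squares(f,[.5,0,0,.13]); print(r.x,r.fun.reshape(-1,2).round(2))
p=r.x[:3]; d=r.x[3]; print("carriage",.135-d)
# scene check: predictions in 768 picture
for n,X in dict(dial=(0,d,.097),grip=(0,d+.058,.133),railend=(0,.252,.03),s1=(.108,0,.108),s2=(-.108,0,.108),rt=(0,0,.113)).items(): print(n,(proj(s,bench(p,X))*1.5).round(1),((proj(c,bench(p,X))-(190,130))*5).round(0))
print("grip",bench(p,(0,d+.058,.11)))
cv2.imwrite("pics/s1.png",cv2.resize(s["frame"][150:270,200:310,::-1],None,fx=5,fy=5,interpolation=cv2.INTER_CUBIC))
E
```

```text
[ 0.53802924 -0.10418942 -0.0044907   0.1147844 ] [[ 0.26  0.04]
 [ 0.04  0.74]
 [ 0.94 -0.06]
 [-0.25 -0.08]
 [-0.33 -0.84]
 [-0.65  0.19]]
carriage 0.020215600108106163
dial [391.4 291.1] [244. 305.]
grip [419.7 279.9] [146. 303.]
railend [450.7 300.8] [ 37. 313.]
s1 [341.2 339.8] [428. 128.]
s2 [333.8 251. ] [434. 479.]
rt [337.2 292. ] [432. 302.]
grip [np.float64(0.5388051659267208), np.float64(0.06859323857728668), 0.11]
```

View pics/s1.png

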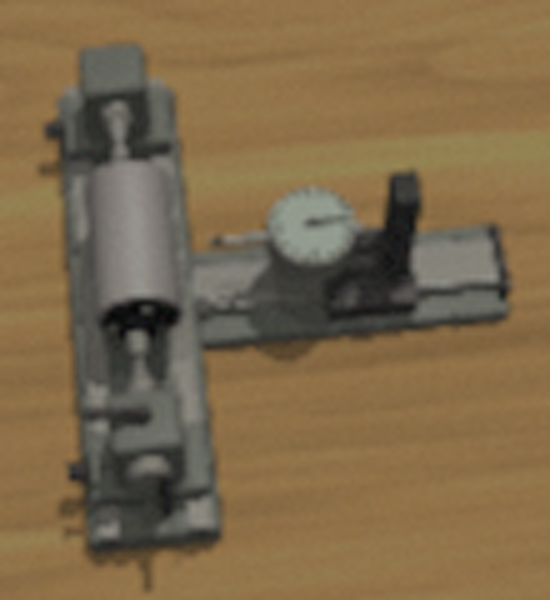

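```bash
cat >> h.py <<'E'
from scipy.spatial.transform import Rotation as Rt
P=(0.53803,-0.10419,-0.0045)
def plan(tgt,yaw,grip,step=1.0,p0=None):
    "yaw: world angle of tool y (mod pi)"
    s=read_state(); p=np.array(s["eef_pos"] if p0 is None else p0); M=Rt.from_quat(s["ee_rot"]).as_matrix()
    w=np.arctan2(M[1,1],M[0,1]); rows=[]
    for _ in range(80):
        d=M.T@(np.array(tgt)-p); dy=(yaw-w+np.pi/2)%np.pi-np.pi/2
        if np.abs(d).max()<.0005 and abs(dy)<.005: break
        m=np.append(np.clip(d/.02*min(1,step*.02/max(np.abs(d).max(),1e-9)),-step,step),np.clip(-np.degrees(dy)/8,-1,1)).round(2)
        p=p+M@(m[:3]*.02); a=np.radians(8*m[3]); M=M@Rt.from_euler('z',a).as_matrix(); w-=a
        rows.append([*m.tolist(),grip])
    for i in range(0,len(rows),5): print(sum(rows[i:i+5],[]))
    print(len(rows),"rows")
E
python3 - <<'E'
from h import *
import plant; print([n for n in dir(plant) if n[0]!='_'], getattr(plant,'pinch_z',None))
plan((.5388,.0686,.205),P[2],1)
E
```

```text
['PlanningError', 'capture', 'finish_job', 'pinch_z', 'read_state'] 0.0188
[1.0, -0.9, 0.0, -1.0, 1, 1.0, -0.68, 0.0, -1.0, 1, 1.0, -0.49, 0.0, -1.0, 1, 1.0, -0.33, 0.0, -1.0, 1, 1.0, -0.18, 0.0, -1.0, 1]
[1.0, -0.04, 0.0, -1.0, 1, 1.0, 0.1, 0.0, -1.0, 1, 1.0, 0.25, 0.0, -1.0, 1, 1.0, 0.4, 0.0, -0.25, 1, 1.0, 0.44, 0.0, -0.0, 1]
[1.0, 0.44, 0.0, -0.0, 1, 1.0, 0.44, 0.0, -0.0, 1, 1.0, 0.44, 0.0, -0.0, 1, 1.0, 0.44, 0.0, -0.0, 1, 1.0, 0.44, 0.0, -0.0, 1]
[1.0, 0.44, 0.0, -0.0, 1, 1.0, 0.44, 0.0, -0.0, 1, 1.0, 0.44, 0.0, -0.0, 1, 1.0, 0.44, 0.0, -0.0, 1, 1.0, 0.45, 0.0, -0.0, 1]
[1.0, 0.44, 0.0, -0.0, 1, 1.0, 0.45, 0.0, -0.0, 1, 1.0, 0.44, 0.0, -0.0, 1, 1.0, 0.45, 0.0, -0.0, 1, 1.0, 0.44, 0.0, -0.0, 1]
[1.0, 0.45, 0.0, -0.0, 1, 1.0, 0.44, 0.0, -0.0, 1, 1.0, 0.45, 0.0, -0.0, 1, 1.0, 0.44, 0.01, -0.0, 1, 1.0, 0.45, 0.0, -0.0, 1]
[1.0, 0.44, 0.01, -0.0, 1, 1.0, 0.45, 0.0, -0.0, 1, 0.1, 0.04, 0.0, -0.0, 1]
33 rows
```

Call:
arm_command --moves '[1, -0.9, 0, -1, 1, 1, -0.7, 0, -1, 1, 1, -0.5, 0, -1, 1, 1, -0.3, 0, -1, 1, 1, -0.2, 0, -1, 1]' --squeeze 10

```text
time: 0.92
eef_pos: [0.2983, -0.4665, 0.2054]
ee_rot: [0.848, 0.53, -0.0, -0.0]
wrist_force: [0.4, -0.5, 0.1]
grip_width: 0.0938
gripper_force: 0.0
```

Call:
arm_command --moves '[1, 0, 0, -1, 1, 1, 0.1, 0, -1, 1, 1, 0.25, 0, -1, 1, 1, 0.4, 0, -0.25, 1, 1, 0.45, 0, 0, 1]'

```text
time: 1.55
eef_pos: [0.3417, -0.3716, 0.2054]
ee_rot: [0.71, 0.705, 0.0, -0.0]
wrist_force: [-0.2, 0.4, 0.9]
grip_width: 0.0935
gripper_force: 0.0
```

Call:
arm_command --moves '[1, 0.45, 0, 0, 1, 1, 0.45, 0, 0, 1, 1, 0.45, 0, 0, 1, 1, 0.45, 0, 0, 1, 1, 0.45, 0, 0, 1]'

```text
time: 2.17
eef_pos: [0.3873, -0.2717, 0.2055]
ee_rot: [0.71, 0.704, -0.0, 0.0]
wrist_force: [-0.3, -0.1, -0.2]
grip_width: 0.094
gripper_force: 0.0
```

Call:
arm_command --moves '[1, 0.45, 0, 0, 1, 1, 0.45, 0, 0, 1, 1, 0.45, 0, 0, 1, 1, 0.45, 0, 0, 1, 1, 0.45, 0, 0, 1]'

```text
time: 2.8
eef_pos: [0.4327, -0.1719, 0.2055]
ee_rot: [0.71, 0.704, -0.0, 0.0]
wrist_force: [1.0, 0.0, -0.2]
grip_width: 0.0943
gripper_force: 0.0
```

Call:
arm_command --moves '[1, 0.45, 0, 0, 1, 1, 0.45, 0, 0, 1, 1, 0.45, 0, 0, 1, 1, 0.45, 0, 0, 1, 1, 0.45, 0, 0, 1]'

```text
time: 3.42
eef_pos: [0.4781, -0.0722, 0.2055]
ee_rot: [0.71, 0.704, -0.0, 0.0]
wrist_force: [-0.1, -0.1, -0.5]
grip_width: 0.0941
gripper_force: 0.0
```

```bash
python3 - <<'E'
from h import *
s=read_state();print(s["time"],s["eef_pos"],s["q"])
plan((.5388,.0686,.205),P[2],1)
E
```

```text
3.425 [ 0.47812195 -0.0721944   0.20549563] [ 0.58205274  0.19932489 -0.55508733  1.94054404  0.12179859  1.03425587
 -0.03420643]
[1.0, 0.42, 0.0, -0.02, 1, 1.0, 0.43, 0.0, -0.0, 1, 1.0, 0.42, 0.0, -0.0, 1, 1.0, 0.43, 0.01, -0.0, 1, 1.0, 0.42, 0.0, -0.0, 1]
[1.0, 0.43, 0.01, -0.0, 1, 1.0, 0.42, 0.0, -0.0, 1, 0.06, 0.03, 0.0, -0.0, 1]
8 rows
```

Tracking is accurate. I'll go on to above the block, then straight down by 110 mm.

Call:
arm_command --moves '[1, 0.4, 0, 0, 1, 1, 0.45, 0, 0, 1, 1, 0.4, 0, 0, 1, 1, 0.45, 0, 0, 1, 1, 0.4, 0, 0, 1]'

```text
time: 4.05
eef_pos: [0.5206, 0.0276, 0.2055]
ee_rot: [0.71, 0.704, -0.0, 0.0]
wrist_force: [0.1, -0.2, 0.1]
grip_width: 0.0939
gripper_force: 0.0
```

Call:
arm_command --moves '[1, 0.45, 0, 0, 1, 1, 0.45, 0, 0, 1, 0.1, 0, 0.5, 0, 1, 0, 0, 1, 0, 1, 0, 0, 1, 0, 1]'

```text
time: 4.68
eef_pos: [0.5381, 0.0678, 0.1543]
ee_rot: [0.71, 0.705, -0.0, -0.0]
wrist_force: [0.7, 0.0, 1.0]
grip_width: 0.0942
gripper_force: 0.0
```

```bash
python3 - <<'E'
from h import *
s=read_state();print(s["time"],s["eef_pos"])
a=capture("top");b=capture("scene")
i=np.hstack([cv2.resize(a["frame"][130:250,190:300,::-1],(400,436)),cv2.resize(b["frame"][130:250,200:310,::-1],(400,436))])
cv2.imwrite("pics/g1.png",i)
E
```

```text
4.675 [0.53808043 0.06778624 0.15430109]
```

View pics/g1.png

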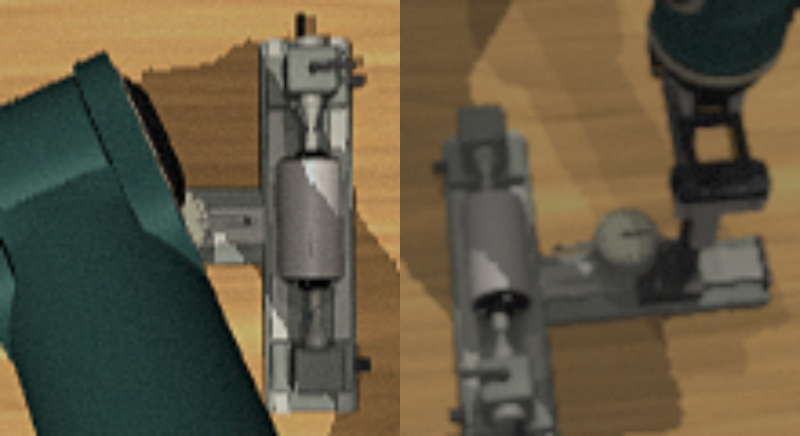

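```bash
python3 - <<'E'
from h import *
b=capture("scene")
g=lambda X:((proj(b,X)-(200,130))*3.636+(400,0)).round(0)
for X in [(.538,.0678,.1543),(.59,.0678,.1543),(.5388,.0686,.133),(.5388,.0696,.097),(.5388,.0106,.097)]: print(X,g(X))
E
```

```text
(0.538, 0.0678, 0.1543) [691. 192.]
(0.59, 0.0678, 0.1543) [701. 245.]
(0.5388, 0.0686, 0.133) [690. 206.]
(0.5388, 0.0696, 0.097) [688. 227.]
(0.5388, 0.0106, 0.097) [622. 233.]
```

Call:
arm_command --moves '[0.05, 0, 1, 0, 1, 0, 0, 1, 0, 1, 0, 0, 1, 0, 1, 0, 0, 0, 0, 0, 0, 0, 0, 0, 0]' --squeeze 15

```text
time: 5.45
eef_pos: [0.5392, 0.0695, 0.0966]
ee_rot: [0.709, 0.705, 0.0, 0.0]
wrist_force: [-0.3, 0.4, 0.2]
grip_width: 0.0778
gripper_force: 0.0
```

Call:
arm_command --moves '[0, 0, 0, 0, 0, 0, 0, 0, 0, 0, 0, 0, 0, 0, 0, 0, 0, 0, 0, 0, 0, 0, 0, 0, 0]'

```text
time: 6.08
eef_pos: [0.5387, 0.0695, 0.0955]
ee_rot: [0.709, 0.705, 0.0, -0.0]
wrist_force: [0.6, -0.1, -1.0]
grip_width: 0.0275
gripper_force: 0.0
```

Call:
arm_command --moves '[0, 0, 0, 0, 0, 0, 0, 0, 0, 0, 0, 0, 0, 0, 0, -0.3, 0, 0, 0, 0, -0.3, 0, 0, 0, 0]'

```text
time: 6.7
eef_pos: [0.5397, 0.0584, 0.0955]
ee_rot: [0.709, 0.706, 0.001, 0.0]
wrist_force: [10.0, 6.0, -8.5]
grip_width: 0.0238
gripper_force: 15.0
```

Call:
arm_command --moves '[-0.3, 0, 0, 0, 0, -0.3, 0, 0, 0, 0, -0.2, 0, 0, 0, 0, 0, 0, 0, 0, 0, 0, 0, 0, 0, 0]'

```text
time: 7.32
eef_pos: [0.5397, 0.0419, 0.0956]
ee_rot: [0.709, 0.705, 0.001, 0.0]
wrist_force: [11.0, 2.0, -8.7]
grip_width: 0.0238
gripper_force: 15.0
```

```bash
cat >> h.py <<'E'
from scipy.optimize import minimize
def dialpic(p,d,n=6,S=10,cam="scene",half=.034):
    "rectified, averaged dial picture in bench axes: up = +y(bench, to the grip), right=+x ; S px/mm"
    acc=0
    for _ in range(n):
        c=capture(cam); acc=acc+c["frame"].astype(np.float32)
    acc/=n; N=int(2*half*1000*S)
    sq=[(-half,half),(half,half),(half,-half),(-half,-half)]
    src=np.float32([proj(c,bench(p,(x,d+y,.097))) for x,y in sq]); H=cv2.getPerspectiveTransform(np.float32([[0,0],[N,0],[N,N],[0,N]]),src)
    return cv2.warpPerspective(acc,H,(N,N),flags=cv2.INTER_CUBIC|cv2.WARP_INVERSE_MAP)
E
python3 - <<'E'
from h import *
s=read_state(); y=s["eef_pos"]; print(y)
d=(y[1]-P[1])-.058; print("d",d,"carriage",.135-d)
im=dialpic(P,d); cv2.imwrite("pics/d1.png",cv2.resize(im[:,:,::-1],(500,500),interpolation=cv2.INTER_AREA))
E
```

```text
[0.53972121 0.04191154 0.0955558 ]
d 0.08810154179819296 carriage 0.04689845820180705[ WARN:0@11.758] global loadsave.cpp:1063 imwrite_ Unsupported depth image for selected encoder is fallbacked to CV_8U.
```

View pics/d1.png

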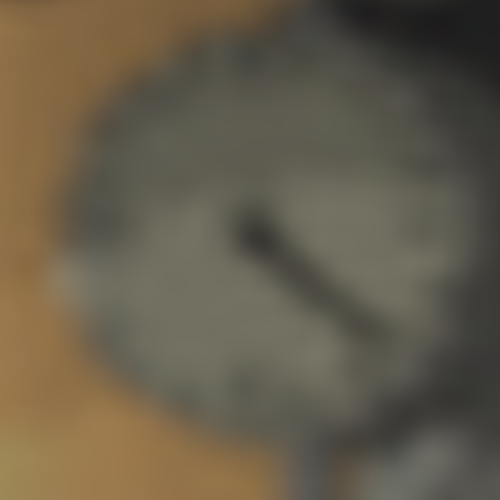

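The needle runs from (258,235) to (380,330). That is about 128° clockwise, so the plunger is in about 7 mm. I'll go 3 mm further.

Call:
arm_command --moves '[-0.1, 0, 0, 0, 0, -0.05, 0, 0, 0, 0, 0, 0, 0, 0, 0, 0, 0, 0, 0, 0.4, 0, 0, 0, 0, 0.4]'

```text
time: 8.25
eef_pos: [0.5384, 0.0384, 0.0954]
ee_rot: [0.709, 0.705, -0.0, -0.0]
wrist_force: [-0.3, 0.3, -0.1]
grip_width: 0.0373
gripper_force: 0.0
```

Call:
arm_command --moves '[0, 0, 0, 0, 0.6, 0, 0, -1, 0, 0.6, 0, 0, -1, 0, 0.6, 0, 0, -1, 0, 0.5, 0, 0, -1, 0, 0]'

```text
time: 8.88
eef_pos: [0.5384, 0.0384, 0.1761]
ee_rot: [0.709, 0.705, -0.0, -0.0]
wrist_force: [-0.7, -0.3, 0.4]
grip_width: 0.0405
gripper_force: 0.0
```

```bash
cat >> h.py <<'E'
def needle(d,n=6,save=None,quiet=False):
    im=dialpic(P,d,n); g=im.mean(2); N=g.shape[0]; S=10
    # dial centre: refine hub as darkest blob near the middle
    b=cv2.GaussianBlur(g,(0,0),20); m=b.copy(); h=60; c0=N//2
    sub=b[c0-h:c0+h,c0-h:c0+h]; j=np.unravel_index(sub.argmin(),sub.shape); cy,cx=c0-h+j[0],c0-h+j[1]
    th=np.radians(np.arange(0,360,1.)); r=np.arange(50,190,4.)
    X=(cx+r[:,None]*np.sin(th)).astype(np.float32); Y=(cy-r[:,None]*np.cos(th)).astype(np.float32)
    v=cv2.remap(cv2.GaussianBlur(g,(0,0),6),X,Y,cv2.INTER_LINEAR); v=v-np.median(v,1,keepdims=True); q=v.mean(0)
    k=int(q.argmin()); idx=(np.arange(k-15,k+16))%360; w=np.clip(-(q[idx]-q[idx].max()),0,None)
    a=(k+(w*np.arange(-15,16)).sum()/w.sum())%360
    print("needle deg %.1f mm %.2f depth %.1f hub %s"%(a,a/18,q.min(),((cx-c0)/S,(c0-cy)/S)))
    if save: cv2.imwrite(save,cv2.resize(np.clip(im,0,255).astype(np.uint8)[:,:,::-1],(400,400),interpolation=cv2.INTER_AREA))
    return a/18
E
python3 - <<'E'
from h import *
s=read_state(); print(s["eef_pos"],s["time"],s["wrist_force"])
needle(.085,save="pics/d2.png")
E
```

```text
[0.53839449 0.03843269 0.17609983] 8.875 [-0.72516541 -0.29217456  0.4462272 ]
needle deg 174.9 mm 9.72 depth -30.6 hub (np.float64(0.7), np.float64(2.4))
```

View pics/d2.png

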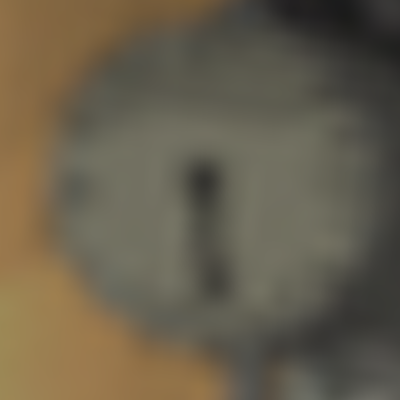

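The needle reads about 175°, so the plunger is in 9.7 mm and the carriage is set. Next I'll move over the roller with the fingers shut and probe its top gently.

Call:
arm_command --moves '[-1, 0, 0, 0, 0, -1, 0, 0, 0, 0, -1, 0, 0, 0, 0, -1, 0, 0, 0, 0, -1, 0, 0, 0, 0]' --squeeze 10

```text
time: 9.8
eef_pos: [0.5376, -0.0621, 0.1746]
ee_rot: [0.709, 0.705, -0.0, -0.001]
wrist_force: [0.0, -1.0, -0.2]
grip_width: 0.0001
gripper_force: 0.0
```

Call:
arm_command --moves '[-1, 0, 0, 0, 0, -1, 0, 0.4, 0, 0, -0.5, 0, 1, 0, 0, 0, 0, 0.8, 0, 0, 0, 0, 0.1, 0, 0]'

```text
time: 10.42
eef_pos: [0.5371, -0.1108, 0.128]
ee_rot: [0.709, 0.706, -0.0, -0.001]
wrist_force: [-0.4, -0.5, -0.3]
grip_width: 0.0004
gripper_force: 0.0
```

```bash
python3 - <<'E'
from h import *
s=read_state(); print(s["eef_pos"],s["time"],s["wrist_force"],s["grip_width"])
needle(.085,3)
b=capture("scene"); cv2.imwrite("pics/r1.png",cv2.resize(b["frame"][130:250,200:310,::-1],None,fx=5,fy=5,interpolation=cv2.INTER_CUBIC))
E
```

```text
[ 0.5370736  -0.11084807  0.12802437] 10.425 [-0.42461479 -0.47191425 -0.25079047] 0.00044089059309786524
needle deg 173.5 mm 9.64 depth -59.2 hub (np.float64(0.7), np.float64(2.0))
```

View pics/r1.png

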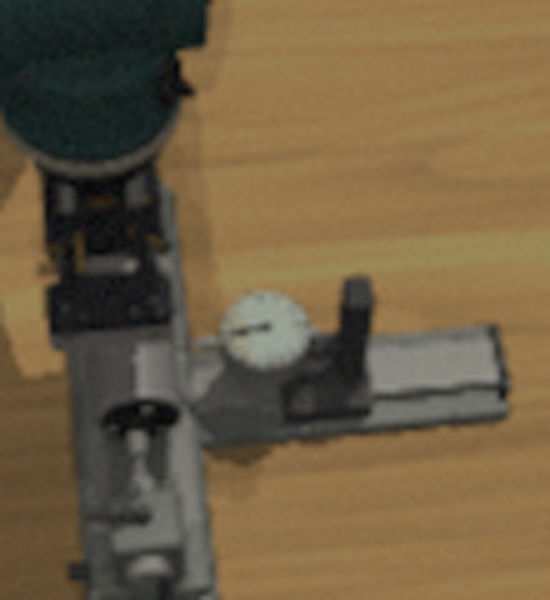

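The dial stays readable at (265,330) and the shut fingers are over the roller. Now I'll come down slowly.

Call:
arm_command --moves '[0, 0, 0.3, 0, 0, 0, 0, 0.2, 0, 0, 0, 0, 0.05, 0, 0, 0, 0, 0, 0, 0, 0, 0, 0, 0, 0]'

```text
time: 11.25
eef_pos: [0.5378, -0.1115, 0.1186]
ee_rot: [0.709, 0.705, 0.0, 0.0]
wrist_force: [0.1, 0.4, -0.6]
grip_width: 0.0006
gripper_force: 0.0
```

Call:
arm_command --moves '[0, 0, 0.05, 0, 0, 0, 0, 0, 0, 0, 0, 0, 0.05, 0, 0, 0, 0, 0, 0, 0, 0, 0, 0, 0, 0]'

```text
time: 11.88
eef_pos: [0.5378, -0.1115, 0.1164]
ee_rot: [0.709, 0.705, -0.0, -0.0]
wrist_force: [-1.0, -0.3, 0.4]
grip_width: 0.0007
gripper_force: 0.0
```

Call:
arm_command --moves '[0, 0, 0.05, 0, 0, 0, 0, 0, 0, 0, 0, 0, 0.03, 0, 0, 0, 0, 0, 0, 0, 0, 0, 0, 0, 0]'

```text
time: 12.5
eef_pos: [0.5378, -0.1115, 0.1148]
ee_rot: [0.709, 0.705, 0.0, -0.0]
wrist_force: [-0.4, -0.2, 0.0]
grip_width: 0.0008
gripper_force: 0.0
```

Call:
arm_command --moves '[0, 0, 0.05, 0, 0, 0, 0, 0, 0, 0, 0, 0, 0.03, 0, 0, 0, 0, 0, 0, 0, 0, 0, 0, 0, 0]'

```text
time: 13.12
eef_pos: [0.5379, -0.1115, 0.1137]
ee_rot: [0.709, 0.705, 0.0, 0.0]
wrist_force: [-3.3, 0.2, 9.8]
grip_width: 0.0008
gripper_force: 4.9
```

Light contact at about 10 N. I'll make a short stroke towards the gauge.

Call:
arm_command --moves '[0.1, 0, 0, 0, 0, 0.15, 0, 0, 0, 0, 0.15, 0, 0, 0, 0, 0.1, 0, 0, 0, 0, 0, 0, 0, 0, 0]'

```text
time: 13.75
eef_pos: [0.5378, -0.1013, 0.1132]
ee_rot: [0.709, 0.705, 0.0, -0.0]
wrist_force: [-0.1, 1.8, 2.2]
grip_width: 0.0
gripper_force: 1.1
```

```bash
python3 - <<'E'
from h import *
s=read_state(); print(s["eef_pos"],s["time"],s["wrist_force"],s["grip_width"])
needle(.085,3)
E
```

```text
[ 0.53784578 -0.10125132  0.11319651] 13.75 [-0.0672321   1.83919883  2.17267347] 7.970394844938639e-06
needle deg 179.5 mm 9.97 depth -42.1 hub (np.float64(0.6), np.float64(1.8))
```

```bash
cat >> h.py <<'E'
Y0=-.1042
def contact(psi,off,zc):   # off mm, returns tcp z (mm) and geometry
    y,z=3*np.cos(psi),3*np.sin(psi); cy=np.clip(y,off-8,off+8); u=cy-y; h=np.sqrt(28**2-u*u)
    return zc+z+h-28, u/28, cy, z+h
def stroke(psi,off1,zc,delta,n=10):
    s=read_state(); z=s["eef_pos"][2]*1e3-s["wrist_force"][2]/20; off=(s["eef_pos"][1]-Y0)*1e3
    ds=(off1-off)/n; rows=[]; cz=z; zs=contact(psi,off,zc)[0]
    for i in range(n):
        z0,sa,cy,cz_=contact(psi,off,zc); off+=ds
        for _ in range(3):
            ca=np.sqrt(1-sa*sa); z1=contact(psi,off,zc)[0]
        dpsi=-(ds*ca-(z1-z0)*sa)/(cz_*ca+cy*sa); psi+=dpsi; z1=contact(psi,off,zc)[0]
        m=[round(ds/20,2),0,round((cz-(z1-delta))/20,3),0,0]; cz-=m[2]*20; rows+=m
    for i in range(0,len(rows),25): print(rows[i:i+25])
    print("end psi",np.degrees(psi),"z",z1)
E
echo ok
```

```text
ok
```

Call:
arm_command --moves '[0, 0, -0.4, 0, 0, 0.67, 0, 0, 0, 0, 0, 0, 0.4, 0, 0, 0, 0, 0.02, 0, 0, 0, 0, 0, 0, 0]'

```text
time: 14.52
eef_pos: [0.5379, -0.0879, 0.1127]
ee_rot: [0.709, 0.705, 0.0, -0.0]
wrist_force: [0.8, 2.7, 2.2]
grip_width: -0.0
gripper_force: 1.1
```

```bash
python3 - <<'E'
from h import *
psi=.4; z=112.7; zc=z-contact(psi,16.3,0)[0]; print(zc)
stroke(psi,-15,zc,.5)
E
```

```text
112.08463843505658
[np.float64(-0.16), 0, np.float64(-0.018), 0, 0, np.float64(-0.16), 0, np.float64(-0.019), 0, 0, np.float64(-0.16), 0, np.float64(-0.013), 0, 0, np.float64(-0.16), 0, np.float64(-0.011), 0, 0, np.float64(-0.16), 0, np.float64(-0.01), 0, 0]
[np.float64(-0.16), 0, np.float64(-0.008), 0, 0, np.float64(-0.16), 0, np.float64(-0.008), 0, 0, np.float64(-0.16), 0, np.float64(-0.003), 0, 0, np.float64(-0.16), 0, np.float64(0.012), 0, 0, np.float64(-0.16), 0, np.float64(0.028), 0, 0]
end psi 82.35108940773277 z 114.06257910919823
```

Call:
arm_command --moves '[-0.16, 0, -0.01, 0, 0, -0.16, 0, -0.015, 0, 0, -0.16, 0, -0.013, 0, 0, -0.16, 0, -0.011, 0, 0, -0.16, 0, -0.01, 0, 0]'

```text
time: 15.15
eef_pos: [0.5379, -0.1046, 0.1145]
ee_rot: [0.709, 0.705, -0.0, 0.0]
wrist_force: [-2.3, 3.0, 10.9]
grip_width: 0.0003
gripper_force: 5.2
```

Call:
arm_command --moves '[-0.16, 0, -0.008, 0, 0, -0.16, 0, -0.008, 0, 0, -0.16, 0, -0.003, 0, 0, -0.16, 0, 0.012, 0, 0, -0.16, 0, 0.028, 0, 0]'

```text
time: 15.78
eef_pos: [0.5377, -0.1207, 0.1137]
ee_rot: [0.709, 0.705, -0.0, 0.0]
wrist_force: [0.9, 0.3, 2.7]
grip_width: 0.0005
gripper_force: 1.4
```

```bash
python3 - <<'E'
from h import *
s=read_state(); print(s["eef_pos"],s["time"],s["wrist_force"])
needle(.085,4)
E
```

```text
[ 0.53771841 -0.12074762  0.11366984] 15.775 [0.9389175  0.26469965 2.65051536]
needle deg 147.1 mm 8.17 depth -50.7 hub (np.float64(1.4), np.float64(1.6))
```

Call:
arm_command --moves '[0, 0, -0.35, 0, 0, 0.8, 0, 0, 0, 0, 0.83, 0, 0, 0, 0, 0, 0, 0.3, 0, 0, 0, 0, 0.02, 0, 0]'

```text
time: 16.6
eef_pos: [0.5382, -0.0866, 0.1141]
ee_rot: [0.709, 0.706, 0.0, -0.0]
wrist_force: [-1.4, 4.8, 10.4]
grip_width: 0.0002
gripper_force: 5.4
```

```bash
python3 - <<'E'
from h import *
s=read_state(); z=s["eef_pos"][2]*1e3; off=(s["eef_pos"][1]-Y0)*1e3; print(s["eef_pos"],s["wrist_force"])
psi=np.radians(73); zc=z-contact(psi,off,0)[0]; print(zc)
stroke(psi,-16,112.4,.5)
E
```

```text
[ 0.53816611 -0.08662885  0.11406089] [-1.37237265  4.83780304 10.35959721]
112.57593610678433
[np.float64(-0.17), 0, np.float64(-0.036), 0, 0, np.float64(-0.17), 0, np.float64(-0.025), 0, 0, np.float64(-0.17), 0, np.float64(-0.007), 0, 0, np.float64(-0.17), 0, np.float64(0.002), 0, 0, np.float64(-0.17), 0, np.float64(0.003), 0, 0]
[np.float64(-0.17), 0, np.float64(0.005), 0, 0, np.float64(-0.17), 0, np.float64(0.006), 0, 0, np.float64(-0.17), 0, np.float64(0.008), 0, 0, np.float64(-0.17), 0, np.float64(0.017), 0, 0, np.float64(-0.17), 0, np.float64(0.035), 0, 0]
end psi 135.68525578668982 z 113.87712394414774
```

Call:
arm_command --moves '[-0.17, 0, -0.036, 0, 0, -0.17, 0, -0.025, 0, 0, -0.17, 0, -0.007, 0, 0, -0.17, 0, 0.002, 0, 0, -0.17, 0, 0.003, 0, 0]'

```text
time: 17.23
eef_pos: [0.5382, -0.1048, 0.1159]
ee_rot: [0.709, 0.705, 0.0, 0.0]
wrist_force: [-2.3, 1.5, 14.8]
grip_width: 0.0005
gripper_force: 7.1
```

Call:
arm_command --moves '[-0.17, 0, 0.005, 0, 0, -0.17, 0, 0.006, 0, 0, -0.17, 0, 0.008, 0, 0, -0.17, 0, 0.017, 0, 0, -0.17, 0, 0.03, 0, 0]'

```text
time: 17.85
eef_pos: [0.538, -0.122, 0.1141]
ee_rot: [0.709, 0.705, 0.0, 0.0]
wrist_force: [1.0, 0.1, 2.9]
grip_width: 0.0006
gripper_force: 1.4
```

```bash
python3 - <<'E'
from h import *
s=read_state(); print(s["eef_pos"],s["time"],s["wrist_force"])
needle(.085,4)
E
```

```text
[ 0.53804633 -0.12197056  0.11412043] 17.85 [1.03164731 0.13143311 2.8876686 ]
needle deg 85.0 mm 4.72 depth -37.7 hub (np.float64(2.1), np.float64(2.9))
```

Call:
arm_command --moves '[0, 0, -0.35, 0, 0, 0.7, 0, 0, 0, 0, 0.72, 0, 0, 0, 0, 0, 0, 0.33, 0, 0, 0, 0, 0.03, 0, 0]'

```text
time: 18.68
eef_pos: [0.5382, -0.0924, 0.114]
ee_rot: [0.709, 0.706, 0.0, 0.0]
wrist_force: [-3.1, 4.0, 15.5]
grip_width: 0.0006
gripper_force: 7.8
```

```bash
sed -i 's/^Y0=.*/Y0=-.1055/; s/round(ds\/20,2)/float(round(ds\/20,2))/; s/round((cz-(z1-delta))\/20,3)/float(round((cz-(z1-delta))\/20,3))/' h.py; python3 - <<'E'
from h import *
s=read_state(); z=s["eef_pos"][2]*1e3; off=(s["eef_pos"][1]-Y0)*1e3; print(s["eef_pos"],s["wrist_force"])
psi=np.radians(142); zc=z-contact(psi,off,0)[0]; print(zc)
stroke(psi,-19,112.8,.5)
E
```

```text
[ 0.53819187 -0.09241587  0.11397304] [-3.13408466  3.96527744 15.49652959]
113.13485313918827
[-0.16, 0, -0.016, 0, 0, -0.16, 0, -0.001, 0, 0, -0.16, 0, 0.013, 0, 0, -0.16, 0, 0.016, 0, 0, -0.16, 0, 0.017, 0, 0]
[-0.16, 0, 0.017, 0, 0, -0.16, 0, 0.017, 0, 0, -0.16, 0, 0.02, 0, 0, -0.16, 0, 0.036, 0, 0, -0.16, 0, 0.058, 0, 0]
end psi 207.1389283748264 z 110.16367139723522
```

Call:
arm_command --moves '[-0.16, 0, -0.025, 0, 0, -0.16, 0, -0.001, 0, 0, -0.16, 0, 0.013, 0, 0, -0.16, 0, 0.016, 0, 0, -0.16, 0, 0.017, 0, 0]'

```text
time: 19.3
eef_pos: [0.5381, -0.1094, 0.1137]
ee_rot: [0.709, 0.705, 0.0, 0.0]
wrist_force: [-0.5, 0.3, 9.7]
grip_width: 0.0003
gripper_force: 4.7
```

Call:
arm_command --moves '[-0.16, 0, 0.015, 0, 0, -0.16, 0, 0.016, 0, 0, -0.16, 0, 0.02, 0, 0, -0.16, 0, 0.036, 0, 0, -0.16, 0, 0.055, 0, 0]'

```text
time: 19.92
eef_pos: [0.5375, -0.1253, 0.1104]
ee_rot: [0.709, 0.705, -0.0, -0.0]
wrist_force: [0.7, 0.6, 1.7]
grip_width: 0.0006
gripper_force: 0.7
```

```bash
python3 - <<'E'
from h import *
s=read_state(); print(s["eef_pos"],s["time"],s["wrist_force"])
needle(.085,5)
E
```

```text
[ 0.53747749 -0.12528488  0.11037275] 19.925 [0.73585551 0.57058344 1.70594447]
needle deg 70.9 mm 3.94 depth -48.2 hub (np.float64(2.5), np.float64(3.5))
```

Call:
arm_command --moves '[0, 0, -0.35, 0, 0, 0.7, 0, 0, 0, 0, 0.75, 0, 0, 0, 0, 0, 0, 0.27, 0, 0, 0, 0, 0.025, 0, 0]'

```text
time: 20.8
eef_pos: [0.5381, -0.0958, 0.1116]
ee_rot: [0.709, 0.706, 0.0, 0.0]
wrist_force: [0.0, 1.3, 7.8]
grip_width: 0.0003
gripper_force: 4.1
```

```bash
python3 - <<'E'
from h import *
s=read_state(); z=s["eef_pos"][2]*1e3; off=(s["eef_pos"][1]-Y0)*1e3; print(s["eef_pos"],s["wrist_force"])
for d in(185,195,205):
  psi=np.radians(d); zc=z-contact(psi,off,0)[0]; print(d,zc)
stroke(np.radians(197),-19,z-contact(np.radians(197),off,0)[0],.5)
E
```

```text
[ 0.53809245 -0.09575067  0.11164376] [0.04977856 1.32007459 7.81966936]
185 112.3089945728548
195 112.80854789956601
205 113.27043904732236
[-0.14, 0, 0.004, 0, 0, -0.14, 0, 0.012, 0, 0, -0.14, 0, 0.014, 0, 0, -0.14, 0, 0.013, 0, 0, -0.14, 0, 0.011, 0, 0]
[-0.14, 0, 0.011, 0, 0, -0.14, 0, 0.009, 0, 0, -0.14, 0, 0.022, 0, 0, -0.14, 0, 0.039, 0, 0, -0.14, 0, 0.058, 0, 0]
end psi 260.94752601487954 z 107.88708710296669
```

Call:
arm_command --moves '[-0.14, 0, 0.005, 0, 0, -0.14, 0, 0.012, 0, 0, -0.14, 0, 0.013, 0, 0, -0.14, 0, 0.013, 0, 0, -0.14, 0, 0.011, 0, 0]'

```text
time: 21.42
eef_pos: [0.5381, -0.1103, 0.1108]
ee_rot: [0.709, 0.705, 0.0, 0.0]
wrist_force: [-0.5, 1.4, 5.8]
grip_width: 0.0004
gripper_force: 3.0
```

Call:
arm_command --moves '[-0.14, 0, 0.013, 0, 0, -0.14, 0, 0.011, 0, 0, -0.14, 0, 0.022, 0, 0, -0.14, 0, 0.039, 0, 0, -0.14, 0, 0.058, 0, 0]'

```text
time: 22.05
eef_pos: [0.5376, -0.1243, 0.1077]
ee_rot: [0.709, 0.705, -0.0, -0.0]
wrist_force: [0.2, 0.1, 2.1]
grip_width: -0.0001
gripper_force: 1.0
```

```bash
python3 - <<'E'
from h import *
s=read_state(); print(s["eef_pos"],s["time"],s["wrist_force"])
needle(.085,5)
E
```

```text
[ 0.53758731 -0.12434861  0.10767595] 22.05 [0.18633237 0.13530357 2.12457062]
needle deg 109.2 mm 6.07 depth -46.1 hub (np.float64(2.1), np.float64(2.5))
```

Call:
arm_command --moves '[0, 0, -0.4, 0, 0, 0.8, 0, 0, 0, 0, 0.82, 0, 0, 0, 0, 0, 0, 0.3, 0, 0, 0, 0, 0.03, 0, 0]'

```text
time: 22.92
eef_pos: [0.5381, -0.091, 0.1091]
ee_rot: [0.709, 0.706, 0.0, -0.0]
wrist_force: [-1.2, 3.7, 11.4]
grip_width: 0.0005
gripper_force: 5.6
```

```bash
python3 - <<'E'
from h import *
s=read_state(); z=s["eef_pos"][2]*1e3; off=(s["eef_pos"][1]-Y0)*1e3; print(s["eef_pos"],s["wrist_force"])
psi=np.radians(252); zc=z-contact(psi,off,0)[0]; print(zc)
stroke(psi,-15,zc,.5)
E
```

```text
[ 0.53813958 -0.09098312  0.10911596] [-1.16191253  3.66414655 11.41874441]
112.97676687805868
[-0.15, 0, -0.034, 0, 0, -0.15, 0, -0.012, 0, 0, -0.15, 0, -0.001, 0, 0, -0.15, 0, -0.002, 0, 0, -0.15, 0, -0.003, 0, 0]
[-0.15, 0, -0.006, 0, 0, -0.15, 0, -0.008, 0, 0, -0.15, 0, -0.002, 0, 0, -0.15, 0, 0.015, 0, 0, -0.15, 0, 0.033, 0, 0]
end psi 319.70830375827586 z 109.45126568130007
```

Call:
arm_command --moves '[-0.15, 0, -0.034, 0, 0, -0.15, 0, -0.012, 0, 0, -0.15, 0, -0.001, 0, 0, -0.15, 0, -0.002, 0, 0, -0.15, 0, -0.003, 0, 0]'

```text
time: 23.55
eef_pos: [0.5381, -0.1067, 0.1104]
ee_rot: [0.709, 0.705, 0.0, 0.0]
wrist_force: [-1.2, 2.2, 8.3]
grip_width: 0.0004
gripper_force: 4.1
```

Call:
arm_command --moves '[-0.15, 0, -0.006, 0, 0, -0.15, 0, -0.008, 0, 0, -0.15, 0, -0.002, 0, 0, -0.15, 0, 0.015, 0, 0, -0.15, 0, 0.033, 0, 0]'

```text
time: 24.18
eef_pos: [0.5375, -0.1221, 0.1094]
ee_rot: [0.709, 0.705, -0.0, -0.0]
wrist_force: [0.0, -0.3, -0.1]
grip_width: 0.0005
gripper_force: 0.0
```

```bash
python3 - <<'E'
from h import *
s=read_state(); print(s["eef_pos"],s["time"],s["wrist_force"])
needle(.085,5)
E
```

```text
[ 0.53747448 -0.12209389  0.10937383] 24.175 [ 0.03365735 -0.31351941 -0.08675406]
needle deg 155.5 mm 8.64 depth -49.0 hub (np.float64(0.7), np.float64(1.6))
```

Call:
arm_command --moves '[0, 0, -0.4, 0, 0, 0.75, 0, 0, 0, 0, 0.77, 0, 0, 0, 0, 0, 0, 0.35, 0, 0, 0, 0, 0.03, 0, 0]'

```text
time: 25.05
eef_pos: [0.5383, -0.0903, 0.1101]
ee_rot: [0.709, 0.706, 0.0, -0.0]
wrist_force: [-2.8, 6.0, 15.3]
grip_width: 0.0003
gripper_force: 7.9
```

```bash
python3 - <<'E'
from h import *
s=read_state(); z=s["eef_pos"][2]*1e3; off=(s["eef_pos"][1]-Y0)*1e3; print(s["eef_pos"],s["wrist_force"])
psi=np.radians(302); zc=z-contact(psi,off,0)[0]; print(zc)
stroke(psi,-8,zc,.5)
E
```

```text
[ 0.53828287 -0.09025453  0.11009012] [-2.79994786  5.99843076 15.30878747]
113.21141417013263
[-0.12, 0, -0.041, 0, 0, -0.12, 0, -0.017, 0, 0, -0.12, 0, -0.01, 0, 0, -0.12, 0, -0.01, 0, 0, -0.12, 0, -0.011, 0, 0]
[-0.12, 0, -0.012, 0, 0, -0.12, 0, -0.012, 0, 0, -0.12, 0, -0.012, 0, 0, -0.12, 0, -0.012, 0, 0, -0.12, 0, -0.005, 0, 0]
end psi 352.55706282861996 z 112.66433215512481
```

Call:
arm_command --moves '[-0.12, 0, -0.038, 0, 0, -0.12, 0, -0.015, 0, 0, -0.12, 0, -0.01, 0, 0, -0.12, 0, -0.01, 0, 0, -0.12, 0, -0.011, 0, 0]'

```text
time: 25.68
eef_pos: [0.5382, -0.1031, 0.112]
ee_rot: [0.709, 0.705, 0.0, 0.0]
wrist_force: [-1.7, 3.3, 11.9]
grip_width: 0.0004
gripper_force: 6.2
```

```bash
python3 - <<'E'
from h import *
s=read_state(); print(s["eef_pos"],s["time"],s["wrist_force"])
needle(.085,5)
E
```

```text
[ 0.53824779 -0.10305458  0.11199723] 25.675 [-1.72680786  3.34712817 11.93501843]
needle deg 173.9 mm 9.66 depth -57.9 hub (np.float64(0.7), np.float64(1.7))
```

Call:
arm_command --moves '[-0.12, 0, -0.012, 0, 0, -0.12, 0, -0.012, 0, 0, -0.12, 0, -0.011, 0, 0, -0.1, 0, -0.011, 0, 0, 0, 0, 0, 0, 0]'

```text
time: 26.55
eef_pos: [0.5382, -0.1129, 0.1127]
ee_rot: [0.709, 0.705, 0.0, 0.0]
wrist_force: [1.1, 0.1, 7.1]
grip_width: 0.0006
gripper_force: 3.5
```

```bash
python3 - <<'E'
from h import *
s=read_state(); print(s["eef_pos"],s["time"],s["wrist_force"])
for i in range(3): needle(.085,6)
E
```

```text
[ 0.53820282 -0.1128715   0.11268755] 26.55 [1.06229378 0.09262746 7.12722672]
needle deg 179.8 mm 9.99 depth -42.1 hub (np.float64(0.7), np.float64(2.1))
needle deg 179.1 mm 9.95 depth -41.8 hub (np.float64(0.6), np.float64(2.1))
needle deg 179.5 mm 9.97 depth -41.7 hub (np.float64(0.7), np.float64(2.1))
```

Call:
arm_command --moves '[-0.07, 0, -0.006, 0, 0, -0.07, 0, -0.006, 0, 0, 0, 0, 0, 0, 0, 0, 0, 0, 0, 0, 0, 0, 0, 0, 0]'

```text
time: 28.08
eef_pos: [0.5377, -0.1154, 0.1128]
ee_rot: [0.709, 0.705, -0.0, -0.0]
wrist_force: [0.6, -1.0, 1.8]
grip_width: 0.0004
gripper_force: 0.8
```

```bash
python3 - <<'E'
from h import *
s=read_state(); print(s["eef_pos"],s["time"],s["wrist_force"])
for i in range(3): needle(.085,6)
E
```

```text
[ 0.53765685 -0.11540442  0.1127884 ] 28.075 [ 0.56806456 -0.99966973  1.84566268]
needle deg 179.5 mm 9.97 depth -39.8 hub (np.float64(0.7), np.float64(2.0))
needle deg 179.9 mm 9.99 depth -40.5 hub (np.float64(0.7), np.float64(2.0))
needle deg 179.6 mm 9.98 depth -39.4 hub (np.float64(0.7), np.float64(2.0))
```

The reading is steady at its greatest, 9.98. It also lies midway between the two symmetric 9.65 readings. I'll lift off and check.

Call:
arm_command --moves '[0, 0, -0.3, 0, 0, 0, 0, -1, 0, 0, 0, 0, -1, 0, 0, 0, 0, -1, 0, 0, 0, 0, 0, 0, 0]'

```text
time: 29.6
eef_pos: [0.5383, -0.1154, 0.1802]
ee_rot: [0.709, 0.705, 0.0, 0.001]
wrist_force: [-0.3, -0.1, -1.2]
grip_width: 0.0006
gripper_force: 0.0
```

```bash
python3 - <<'E'
from h import *
s=read_state(); print(s["eef_pos"],s["time"],s["wrist_force"])
r=[needle(.085,6,"pics/f.png" if i==0 else None) for i in range(2)]
if min(r)>9.8: print(finish_job())
E
```

```text
[ 0.53832847 -0.11537426  0.1801897 ] 29.6 [-0.27186915 -0.05132093 -1.24543684]
needle deg 179.5 mm 9.97 depth -40.3 hub (np.float64(0.7), np.float64(2.1))
needle deg 179.5 mm 9.97 depth -40.6 hub (np.float64(0.7), np.float64(2.0))
the job is handed in; nothing more can be done
None
```

I handed the job in with the roller's high side against the plunger to within about 5° by my estimate: the gauge reads about 10 mm, its greatest, after passing a low of about 3.9 mm, and the hand is off the roller.

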